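Set and lock the length stop of a cutting guide

TASK

Set the cutting guide for the next batch of vegetables: with the fingertips push the grey sliding stop along its rail to the left until it clicks into the notch of the steel index clip, without running past the clip, and then press the round lock pin on top of the stop fully down. Only push and press, never pinch the stop, and leave the onion, garlic, tin and jar where they stand.

Things in the scene. Friction and masses are not known exactly. Their poses are not given: they have to be found in the camera images.
- guide: Fixed aluminium rail, 400 long, 26 wide, top 38 above the worktop, a block 46 high and 40 wide at each end. It lies along this body's y axis, which points roughly to the robot's left; x points away from the robot, z up. Origin: under the rail's middle, on the worktop.
- board: Wooden chopping board, 230 (x) x 340 (y) x 22 high, fixed to the near side of the rail, its origin on the worktop under its centre, 134 mm nearer the robot than the rail's middle line. Axes as the guide's.
- stop (a joint): Position (m) of the grey sliding stop's middle along the guide's y axis, 0 at the rail's middle, growing to the left; range -0.155 to 0.155. It starts to the right of the clip, slides with about 1 N of friction, stays where it is left and cannot leave the rail. Its saddle on the rail is 44 wide (x) x 60 long (y), top 60 mm above the worktop.
- push_point (a point): Where to push the stop: centre of the right-hand face (looking to the guide's -y) of its upright paddle, 67 mm nearer the robot than the rail's middle line, 6 mm to the right of the stop's middle, 50 mm above the worktop. The paddle is 12 thick (y), from 25 to 75 mm above the worktop, and reaches over the board from guide x = -18 to -114 mm.
- stop_index (a point): The middle of the stop, under its saddle on the rail's middle line, 40 mm above the worktop: the place of its spring ball.
- clip: Steel index clip, fixed on the rail at a different place each time: a bright saddle 34 long (y) with two ridges across the rail's top, and a flat pointed tab at the back of the rail, 54 mm out from the rail's middle line. Origin on the worktop under the rail's middle line, below the notch. A low rounded ridge (3 mm) lies 9 mm right of the notch, a higher one (6 mm) 9.5 mm left of it.
- notch (a point): The clip's notch, between its ridges, 40 mm above the worktop on the rail's middle line; axes as the guide's. The stop is in the notch when stop_index is over it, or up to 2 mm to the right of it (free play).
- ball (a joint): How far (m) the spring ball in the stop is pushed up: 0 on the rail and in the notch. It meets the low ridge when the stop is some 16 mm short of the notch: the push rises from 1 to 6 or 7 N, then falls away as the ball crosses the crest 9 mm short; from 7 mm short the spring snaps the stop on into the notch. Going on over the high ridge takes over 15 N.
- lock_pin (a joint): How far (m) the lock pin is pressed: 0 up (start), 0.010 fully down. It moves straight down against about 5 N of friction and stays where it is left.
- pin_top (a point): Centre of the top of the lock pin: a round steel head, 28 in diameter, 6 thick, in the middle of the stop's top; its top is 76 mm above the worktop when up, 66 when fully down.
- stop_right: Right-hand half of the stop (rail saddle and paddle), the side to be pushed. Origin as the stop's: on the worktop under the rail's middle line.
- stop_left: Left-hand half of the stop, not to be touched together with the right one. Origin as the stop's.
- onion_1: Loose onion, 78 wide x 85 high, on the worktop left of the board. Origin under its centre.
- garlic_1: Loose garlic bulb, 53 wide x 53 high, on the near part of the chopping board. Origin under its centre.
- tin_2: Loose small green tin, 57 in diameter x 72 high, behind the guide. Origin under its centre.
- jar_3: Loose jar, 71 in diameter x 110 high, behind the guide. Origin under its centre.

How it is judged:
By the outcome, as a careful person would: the job done as asked, in the order asked, and still so for the second after the job is handed in, with the robot touching nothing.
It also fails if it takes over 56 s, if anything falls off the work surface, if the arm or the gripper's body presses on something with over 40 N, if the wrist force passes 120 N, or if a joint passes its speed limit or range.

ROBOT

A 6-joint arm with a two-finger parallel gripper is mounted at the origin on a cart in front of the work surface, level with it; the furniture and walls round the work are solid. World frame = base frame: x ahead of the robot, y to its left, z up, the work surface at z = 0. Lengths are in m, angles in rad, forces in N, time in s.
With the tool pointing down it reaches from about 0.35 to 0.8 m from the base axis. Payload 7.3 kg.
Tool frame: the origin (TCP) lies at the very end of the fingers, on their centre line; the grasp point (between the pads) lies 19 mm behind it; z points along the fingers, y is the line along which they close (so a half turn about z gives the same grasp; the last joint's range is limited). The gripper opens to 85 mm and grips with 20 to 120 N. Pads are 22 mm wide; open, the fingers measure 114 mm over their backs; the gripper's body (76 mm by 85 mm) begins 54 mm behind the grasp point. The pads swing forward as they close: fully open they stand 13 mm farther back than shut.
Start: joints at [1.039, 0.342, 1.524, -0, 1.275, -0.146], TCP at [0.198, 0.486, 0.193] pointing down, gripper open.
Joint ranges: [-2.53, 2.53], [-0.77, 2.02], [0.04, 2.7], [-1, 4.14], [0.28, 2.66], [-3.11, 3.11]. Speed limits (rad/s): [2.57, 2.57, 3.14, 3.14, 3.14, 3.14].

INTERFACE

Orientations are given as a 3x3 rotation matrix whose columns are the frame's x, y, z axes.
In Python, from station import r gives the robot as it stands. The module is installed in compiled form; this text tells all that it offers. Calls block until the motion is done:
- r.reach(position, orientation): joint-space move of the TCP to a pose.
- r.move_l(position, speed=0.15, ori=None): straight line of the TCP; ori=None keeps the orientation; speed is the mean speed in m/s.
- r.move_j(angles): joint-space move.
- r.set_gripper(opening): finger opening in m; the grip force is fixed at half the most; returns when the fingers have stopped.
- r.wait(seconds).
- r.inverse_kinematics(position, orientation): joint angles nearest the present ones, or None.
- r.sense(): the state.
- r.read_camera(name): name is "scene" or "top" or "wrist"; returns the picture (384x512x3 uint8, red, green, blue); there is no depth.
- r.get_calibration(name): a dict with "fx", "fy", "cx", "cy" (pixels), "camera_from_world" (4x4, takes a point from world to camera coordinates). Camera axes: x right, y down, z forward; pixel columns grow to the right and rows downward; lengths in m; the calibration is good to about 2 mm. A picture is of the moment at which its call begins: read the wrist's pose just before it. get_calibration takes no time and is no camera call; for the wrist camera it gives the pose at the moment of the call.
A pose or a line that the arm cannot do raises r.IKError and nothing moves.
- r.close_job(): hands the job in; it is judged then, once.
Trained networks look in the newest picture that a camera, given by its name, has taken for a name from the list of things; names that differ only in an ending like _2 or _b are one class to them, and where a whole thing is asked for, a point or a joint stands for the part that bears it (a point fixed in the world has none). Each returns a list of dicts, best first, with "p" (0 to 1); they miss things now and then, are a little off and sometimes report something else, mostly with a low value. They report only what shows in the picture. A call takes as long as a camera call.
- r.boxes_of(label, camera): "rect" ([centre column, centre row, width, height] in pixels, round what is visible of it).
- r.silhouettes(label, camera): "mask" (384x512 bool, what is visible of it) and "rect" ([centre column, centre row, width, height] in pixels, round what is visible of it).
The state is a dict: "clock": time; "joint_positions": joint angles; "qvel": joint speeds; "effort": joint torques, N m; "tool_pos": TCP position; "eef_rot": TCP orientation; "ft_force": force on the tool from outside, world axes, zero at the start; "wrist_torque": the same for the moment, N m; "gripper_width": finger opening in m; "finger_force": force on a finger pad.
Only numpy, scipy, OpenCV 4.12 (cv2) and the standard library are available. Lean on these libraries where they do the work, as an engineer would, in place of code of your own. Each camera call takes 0.05 s, during which the arm holds its last target. There are 200 camera calls.

## Working session

There is one attempt and no reset: what is moved stays moved. The work goes in short steps, each a Python script; the robot and the scene stay as the last script left them, time stands still between calls to the robot, and variables do not carry over. Pictures are saved under pics/ and viewed, at most 10 in all, crops included, and the job is handed in when it is done.

```bash
mkdir -p pics
python3 - <<'E'
from station import r
import cv2,numpy as np
for c in("scene","top"):
    im=r.read_camera(c); cv2.imwrite(f"pics/{c}0.png",im[:,:,::-1])
    k=r.get_calibration(c); print(c,k["fx"],k["cx"],k["cy"],np.round(k["camera_from_world"],3).tolist())
    for n in("guide","board","stop","push_point","clip","notch","pin_top","lock_pin","stop_right","onion_1","garlic_1","tin_2","jar_3"):
        try: print(n,[(np.round(b["rect"]).tolist(),round(b["p"],2)) for b in r.boxes_of(n,c)[:2]])
        except Exception as e: print(n,e)
print(r.sense()["clock"])
E
```

```text
scene 431.0287061767267 251.7674254427856 192.30716294505567 [[0.832, -0.555, 0.003, -0.346], [-0.351, -0.53, -0.772, 0.392], [0.43, 0.641, -0.636, 0.755], [0.0, 0.0, 0.0, 1.0]]
guide [([246.0, 262.0, 178.0, 155.0], 0.96)]
board [([230.0, 274.0, 148.0, 134.0], 0.87)]
stop [([283.0, 267.0, 56.0, 47.0], 0.83)]
push_point [([286.0, 262.0, 62.0, 42.0], 0.72)]
clip [([253.0, 213.0, 27.0, 18.0], 0.7), ([299.0, 249.0, 13.0, 10.0], 0.32)]
notch [([253.0, 213.0, 23.0, 23.0], 0.49), ([284.0, 264.0, 56.0, 48.0], 0.25)]
pin_top []
lock_pin [([301.0, 250.0, 10.0, 8.0], 0.58), ([284.0, 263.0, 58.0, 39.0], 0.55)]
stop_right [([287.0, 271.0, 59.0, 32.0], 0.58)]
onion_1 [([152.0, 183.0, 26.0, 21.0], 0.79)]
garlic_1 [([191.0, 260.0, 24.0, 21.0], 0.69)]
tin_2 [([305.0, 182.0, 23.0, 33.0], 0.57)]
jar_3 [([343.0, 211.0, 38.0, 50.0], 0.97), ([254.0, 212.0, 29.0, 20.0], 0.42)]
top 489.9384331525927 255.84881166904754 194.57239851235278 [[-0.022, -1.0, -0.011, 0.223], [-0.98, 0.024, -0.199, 0.563], [0.199, 0.006, -0.98, 1.274], [0.0, 0.0, 0.0, 1.0]]
guide [([286.0, 241.0, 154.0, 104.0], 0.91)]
board [([288.0, 248.0, 128.0, 84.0], 0.59)]
stop [([154.0, 261.0, 26.0, 27.0], 0.2)]
push_point [([324.0, 215.0, 20.0, 51.0], 0.92)]
clip [([250.0, 191.0, 10.0, 18.0], 0.65)]
notch [([246.0, 194.0, 15.0, 28.0], 0.64)]
pin_top [([324.0, 198.0, 11.0, 6.0], 0.38)]
lock_pin [([324.0, 194.0, 12.0, 10.0], 0.42)]
stop_right [([330.0, 213.0, 16.0, 50.0], 0.51)]
onion_1 [([154.0, 260.0, 28.0, 30.0], 0.91)]
garlic_1 [([275.0, 273.0, 21.0, 21.0], 0.65)]
tin_2 [([246.0, 132.0, 21.0, 30.0], 0.89), ([156.0, 260.0, 28.0, 30.0], 0.3)]
jar_3 [([299.0, 131.0, 28.0, 32.0], 0.76)]
1.4
```

Run:
```python
import cv2
a=cv2.imread("pics/top0.png")[110:310,130:390]; cv2.imwrite("pics/top0c.png",cv2.resize(a,None,fx=3,fy=3,interpolation=cv2.INTER_CUBIC))
a=cv2.imread("pics/scene0.png")[150:350,130:390]; cv2.imwrite("pics/scene0c.png",cv2.resize(a,None,fx=3,fy=3,interpolation=cv2.INTER_CUBIC))
```

```text
(no output)
```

View pics/top0c.png

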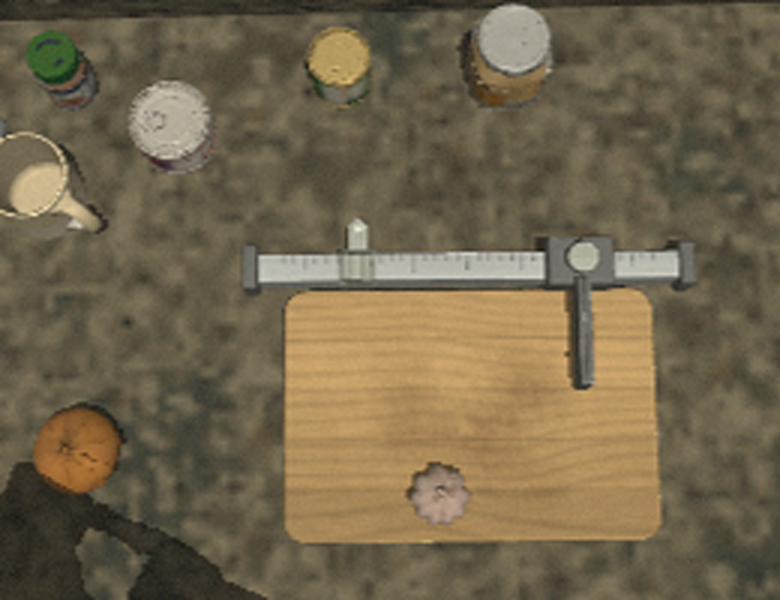

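View pics/scene0c.png

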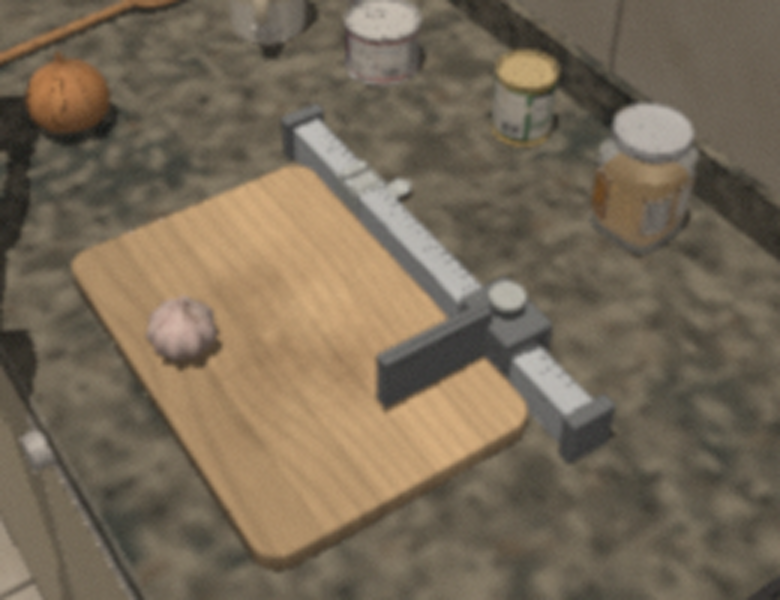

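```bash
cat > h.py <<'E'
from station import r
import cv2,numpy as np
def on_plane(k,uv,z):
    M=k["camera_from_world"];R,t=M[:3,:3],M[:3,3];c=-R.T@t
    d=R.T@np.array([(uv[0]-k["cx"])/k["fx"],(uv[1]-k["cy"])/k["fy"],1]);return c+d*(z-c[2])/d[2]
def pix(k,p):
    M=k["camera_from_world"];q=M[:3,:3]@p+M[:3,3];return np.array([k["fx"]*q[0]/q[2]+k["cx"],k["fy"]*q[1]/q[2]+k["cy"]])
def ori(a,n=0): # tool down, tool x along -? yaw a
    c,s=np.cos(a),np.sin(a);return np.array([[c,s,0],[s,-c,0],[0,0,-1.]])
E
python3 - <<'E'
from h import *
kt=r.get_calibration("top");ks=r.get_calibration("scene");T=lambda u,v:(u/3+130,v/3+110);S=lambda u,v:(u/3+130,v/3+150)
f=lambda n,k,p,z:print(n,np.round(on_plane(k,p,z),4))
f("pin",kt,T(584,256),.076);f("pin s",ks,S(508,295),.076)
f("Lblock",kt,T(250,268),.046);f("Rblock",kt,T(687,262),.046)
f("Lblock s",ks,S(303,118),.046);f("Rblock s",ks,S(588,418),.046)
f("clip",kt,T(357,264),.04);f("clip s",ks,S(365,183),.04);f("tab",kt,T(357,222),.038)
f("paddle near end top",kt,T(584,386),.075);f("board nl",kt,T(287,541),.022);f("board nr",kt,T(659,541),.022)
s=r.sense();print(s["eef_rot"].round(3).tolist());k=r.get_calibration("wrist");M=k["camera_from_world"]
print("cam",k["fx"],(-M[:3,:3].T@M[:3,3]).round(3),M[:3,:3].round(3).tolist())
for y in(.05,-.1,-.2):
  for a in(0,np.pi/2,-np.pi/2,np.pi):
    print(y,a,r.inverse_kinematics([.48,y,.25],ori(a)) )
E
```

```text
pin [0.558  0.0255 0.076 ]
pin s [0.5594 0.0231 0.076 ]
Lblock [0.5602 0.3264 0.046 ]
Rblock [ 0.5562 -0.072   0.046 ]
Lblock s [0.5604 0.3173 0.046 ]
Rblock s [ 0.5521 -0.0798  0.046 ]
clip [0.5627 0.2287 0.04  ]
clip s [0.5621 0.2187 0.04  ]
tab [0.6026 0.228  0.038 ]
paddle near end top [0.4421 0.0311 0.075 ]
board nl [0.315  0.2967 0.022 ]
board nr [ 0.3076 -0.0358  0.022 ]
[[-0.926, 0.376, 0.0], [0.376, 0.926, 0.0], [-0.0, 0.0, -1.0]]
cam 335.4074718621964 [0.136 0.512 0.373] [[0.377, 0.926, 0.0], [0.892, -0.364, 0.267], [0.248, -0.101, -0.964]]
0.05 0 [-5.51865907e-02  2.22707448e-01  1.53189798e+00 -4.44089210e-16
  1.38698723e+00  1.51560974e+00]
0.05 1.5707963267948966 [-5.51865907e-02  2.22707448e-01  1.53189798e+00 -4.44089210e-16
  1.38698723e+00 -5.51865907e-02]
0.05 -1.5707963267948966 [-5.51865907e-02  2.22707448e-01  1.53189798e+00 -4.44089210e-16
  1.38698723e+00  3.08640606e+00]
0.05 3.141592653589793 [-5.51865907e-02  2.22707448e-01  1.53189798e+00 -4.44089210e-16
  1.38698723e+00 -1.62598292e+00]
-0.1 0 [-3.61853991e-01  2.37463354e-01  1.51247470e+00 -4.44089210e
[... 181 characters left out ...]
8966 [-3.61853991e-01  2.37463354e-01  1.51247470e+00 -4.44089210e-16
  1.39165460e+00  2.77973866e+00]
-0.1 3.141592653589793 [-3.61853991e-01  2.37463354e-01  1.51247470e+00 -4.44089210e-16
  1.39165460e+00 -1.93265032e+00]
-0.2 0 [-5.42247988e-01  2.94342323e-01  1.43494803e+00 -4.44089210e-16
  1.41230230e+00  1.02854834e+00]
-0.2 1.5707963267948966 [-5.42247988e-01  2.94342323e-01  1.43494803e+00 -4.44089210e-16
  1.41230230e+00 -5.42247988e-01]
-0.2 -1.5707963267948966 [-5.42247988e-01  2.94342323e-01  1.43494803e+00 -4.44089210e-16
  1.41230230e+00  2.59934467e+00]
-0.2 3.141592653589793 [-5.42247988e-01  2.94342323e-01  1.43494803e+00 -4.44089210e-16
  1.41230230e+00 -2.11304431e+00]
```

Run:
```python
from h import *
r.set_gripper(0.0)
r.reach([.49,.15,.2],ori(np.pi-.015))
k=r.get_calibration("wrist");im=r.read_camera("wrist");cv2.imwrite("pics/w1.png",im[:,:,::-1])
for n,z in(("clip",.04),("pin_top",.076),("stop",.06),("guide",.04)):
    for b in r.boxes_of(n,"wrist")[:2]: print(n,np.round(b["rect"],1),round(b["p"],2),on_plane(k,b["rect"][:2],z).round(4))
np.save("w1.npy",[k["camera_from_world"]]);s=r.sense();print(s["clock"],s["tool_pos"].round(4),s["gripper_width"],s["ft_force"].round(2))
```

```text
clip [337.4 234.3  30.9  52.4] 0.7 [0.5679 0.2301 0.04  ]
pin_top [140.2 241.2  27.9  23.8] 0.88 [0.5567 0.029  0.076 ]
pin_top [272.1  25.4  59.9  50.9] 0.57 [0.3657 0.1598 0.076 ]
stop [146.6 190.1  72.3 134.1] 0.62 [0.5093 0.035  0.06  ]
guide [244.8 130.2 388.7 256.6] 0.81 [0.4542 0.1326 0.04  ]
4.05 [0.4898 0.1506 0.2   ] -0.00033179636247071857 [ 0.69  0.31 -0.21]
```

View pics/w1.png

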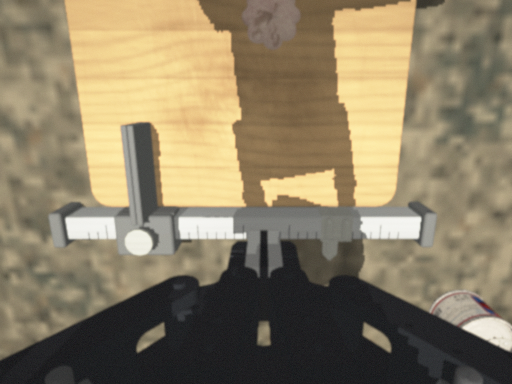

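Run:
```python
from h import *
O=ori(np.pi-.015)
r.reach([.490,-.03,.15],O); r.move_l([.490,-.03,.040],.15)
r.wait(.2); f0=r.sense()["ft_force"]; print(f0.round(2))
for i in range(14):
    y=-.016+.002*i; r.move_l([.490+.015*(y+.03),y,.040],.04)
    s=r.sense(); f=s["ft_force"]-f0; print(round(s["tool_pos"][1],4),f.round(2),s["finger_force"])
    if f[1]<-.7: break
print(s["clock"])
```

```text
[-0.01 -0.11  0.12]
-0.0157 [0.67 0.3  0.01] 0.0
-0.014 [0.46 0.19 0.05] 0.0
-0.0119 [0.54 0.8  0.09] 0.0
-0.0099 [-0.74 -0.1   0.29] 0.0
-0.0079 [ 0.64  0.57 -0.3 ] 0.0
-0.0059 [ 0.49 -0.15 -0.58] 0.0
-0.0039 [-0.17  0.97  0.84] 0.0
-0.0019 [ 0.03 -0.31  0.46] 0.0
0.0001 [ 0.48  0.22 -0.02] 0.0
0.0021 [ 0.88  0.11 -0.22] 0.0
0.0041 [-0.07  0.02 -0.67] 0.0
0.0061 [-0.35  0.22  0.95] 0.0
0.0081 [ 0.36  1.24 -0.56] 0.0
0.0101 [ 0.66  0.03 -1.01] 0.0
9.6583
```

Run:
```python
from h import *
y=.178; r.move_l([.490+.015*(y+.03),y,.040],.08)
r.wait(.2);s=r.sense();print(s["clock"],s["tool_pos"].round(4),np.mean([r.sense()["ft_force"] for _ in range(5)],0).round(2))
im=r.read_camera("top");cv2.imwrite("pics/t2.png",cv2.resize(im[150:250,190:370,::-1],None,fx=4,fy=4,interpolation=cv2.INTER_CUBIC))
k=r.get_calibration("top")
for n,z in(("pin_top",.076),("clip",.04)):
    for b in r.boxes_of(n,"top")[:2]: print(n,np.round(b["rect"],1),round(b["p"],2),on_plane(k,b["rect"][:2],z).round(4))
k=r.get_calibration("wrist");im=r.read_camera("wrist");cv2.imwrite("pics/w2.png",im[:,:,::-1])
for n,z in(("pin_top",.076),("clip",.04)):
    for b in r.boxes_of(n,"wrist")[:2]: print(n,np.round(b["rect"],1),round(b["p"],2),on_plane(k,b["rect"][:2],z).round(4))
```

```text
12.1083 [0.4931 0.1779 0.04  ] [-0.36 -0.46 -0.11]
pin_top [345.2 306.9  57.5  61.1] 0.2 [0.5259 0.2175 0.076 ]
clip [344.9 309.6  54.3  63.9] 0.5 [0.5529 0.2271 0.04  ]
```

View pics/t2.png

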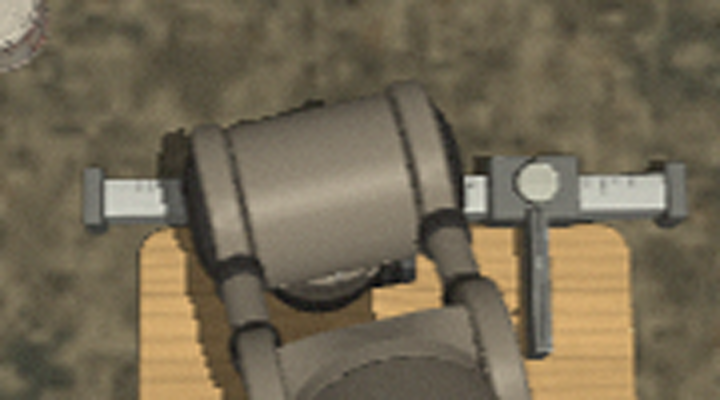

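View pics/w2.png

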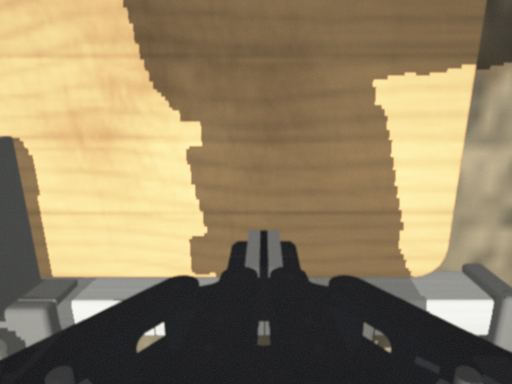

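Run:
```python
from h import *
O=ori(np.pi-.015)
k=r.get_calibration("wrist");print("pin px in w2 if unmoved",pix(k,np.array([.558,.027,.076])),"paddle end top left corner",pix(k,np.array([.445,.033,.075])))
p=r.sense()["tool_pos"]; r.move_l([p[0],p[1],.15],.2)
r.reach([.49,-.03,.15],O)
k=r.get_calibration("wrist");r.read_camera("wrist")
for b in r.boxes_of("pin_top","wrist")[:2]: print(b["rect"],b["p"],on_plane(k,b["rect"][:2],.076).round(4))
r.move_l([.49,-.03,.040],.15)
y=.0; r.move_l([.4905,y,.040],.1);s=r.sense();print(s["tool_pos"],s["clock"])
im=r.read_camera("scene");cv2.imwrite("pics/s3.png",cv2.resize(im[150:350,130:390,::-1],None,fx=3,fy=3,interpolation=cv2.INTER_CUBIC))
k=r.get_calibration("scene");print(pix(k,s["tool_pos"]))
```

```text
pin px in w2 if unmoved [-25.66431617 365.99677387] paddle end top left corner [-74.44041467 148.21128744]
[360.6, 141.2, 302.7, 280.7] 0.21 [0.4558 0.0444 0.076 ]
[4.90826959e-01 1.88314338e-04 4.04790541e-02] 15.3833
[280.06211854 278.76875266]
```

View pics/s3.png

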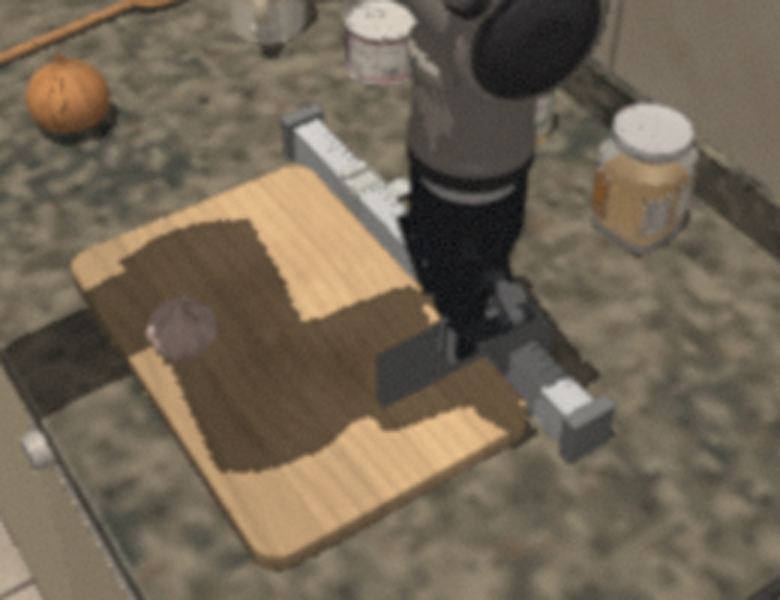

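Run:
```python
from h import *
s=r.sense();print(s["tool_pos"].round(4),s["joint_positions"].round(4),s["ft_force"].round(2),s["gripper_width"])
k=r.get_calibration("wrist");im=r.read_camera("wrist").copy()
ks=r.get_calibration("scene");im2=r.read_camera("scene")
pts={"rb":(.5555,-.076,.046),"tip":s["tool_pos"],"lb":(.5602,.322,.046),"pin":(.558,.027,.076),"pe":(.444,.027,.075),"pe0":(.444,.027,.025),"bfr":(.538,-.039,.022),"bfl":(.543,.299,.022)}
a=cv2.resize(im2[200:320,220:340],None,fx=3.3,fy=3.3,interpolation=cv2.INTER_CUBIC)
for n,p in pts.items():
    u=pix(k,np.array(p));v=(pix(ks,np.array(p))-[220,200])*3.3;print(n,u.round())
    cv2.circle(im,tuple(int(x) for x in u),2,(255,0,0),-1);cv2.circle(a,tuple(int(x) for x in v),2,(255,0,0),-1)
im=cv2.resize(im,None,fx=.78,fy=.78);h=np.zeros((400,800,3),np.uint8);h[:im.shape[0],:im.shape[1]]=im;h[:396,404:800]=a
cv2.imwrite("pics/c4.png",h[:,:,::-1])
```

```text
[ 4.908e-01 -1.000e-04  4.040e-02] [-1.5640e-01  4.6610e-01  1.8167e+00 -2.0000e-04  8.5790e-01 -1.7126e+00] [ 0.9  -0.11 -0.07] 7.586829920816835e-05
rb [140. 325.]
tip [264. 220.]
lb [799. 323.]
pin [318. 365.]
pe [325. 145.]
pe0 [309. 133.]
bfr [206. 278.]
bfl [719. 278.]
```

View pics/c4.png

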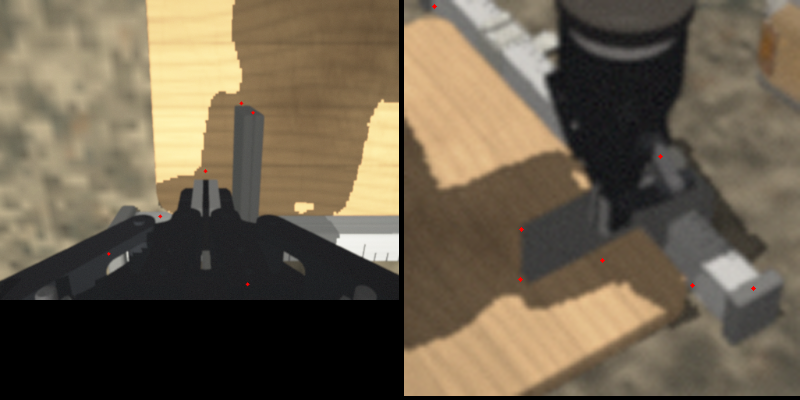

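Run:
```python
from h import *
F=lambda:np.mean([(r.wait(.02),r.sense()["ft_force"])[1] for _ in range(4)],0).round(2)
f0=F();print(f0)
kt=r.get_calibration("wrist")
for y in(.010,.014,.018,.022,.026,.034):
    r.move_l([.4905+.015*y,y,.040],.05)
    print(y,F()-f0,r.sense()["tool_pos"].round(4))
im=r.read_camera("wrist");im2=r.read_camera("scene")
h=np.zeros((400,800,3),np.uint8);h[:300,:400]=cv2.resize(im,(400,300));h[:396,404:800]=cv2.resize(im2[200:320,220:340],None,fx=3.3,fy=3.3,interpolation=cv2.INTER_CUBIC)
cv2.imwrite("pics/c5.png",h[:,:,::-1]);print(r.sense()["clock"])
```

```text
[ 0.07 -0.49  0.02]
0.01 [ 0.12  0.69 -0.6 ] [0.4906 0.0102 0.04  ]
0.014 [-0.22  0.32  0.16] [0.4907 0.014  0.04  ]
0.018 [-0.13  0.53 -0.5 ] [0.4908 0.0181 0.04  ]
0.022 [ 0.05  0.62 -0.55] [0.4908 0.0221 0.04  ]
0.026 [0.16 0.52 0.04] [0.4909 0.0261 0.04  ]
0.034 [-0.05  0.44 -0.04] [0.491  0.0342 0.04  ]
17.7583
```

View pics/c5.png

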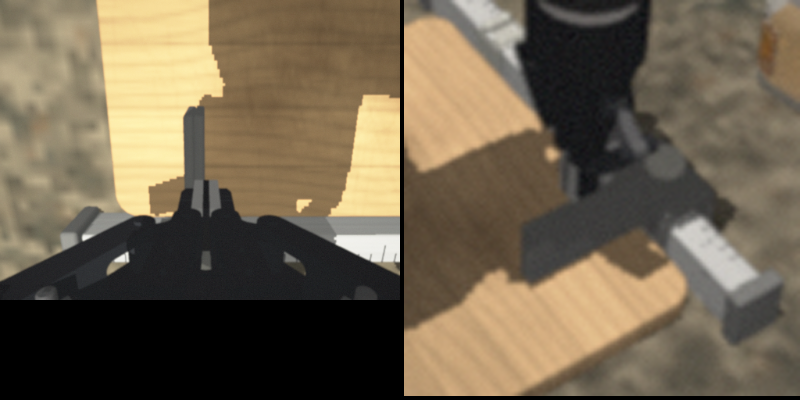

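Run:
```python
from h import *
from scipy.optimize import least_squares
k=r.get_calibration("wrist");s=r.sense()
T=np.eye(4);T[:3,:3]=s["eef_rot"];T[:3,3]=s["tool_pos"];C=k["camera_from_world"]@T  # cam from tool
print("tip rows, near edge x=+.011:",[(d,pix(dict(k,camera_from_world=C),np.array([.011,0,-d])).round().tolist()) for d in(0,.013,.02,.03,.04,.05)])
psi=-.013;Rz=np.array([[np.cos(psi),-np.sin(psi),0],[np.sin(psi),np.cos(psi),0],[0,0,1]])
g0=np.array([.5585,.124,0]);G=lambda *p:g0+Rz@np.array(p)
st=-.098
def shift(name,tp,obs):
    A=T.copy();A[:3,3]=tp
    def res(d):
        B=A.copy();B[:3,3]+=d;kk=dict(k,camera_from_world=C@np.linalg.inv(B))
        return np.concatenate([pix(kk,G(*g))-o for g,o in obs])
    q=least_squares(res,[0,0,0]);print(name,"at0",res(np.zeros(3)).round(),"shift",q.x.round(4),"res",q.fun.round())
shift("w1",[.4898,.1506,.2],[((0,st,.076),(140,241)),((0,-.2,.046),(66,224)),((0,.2,.046),(428,222)),((-.114,st-.006,.075),(123,125)),((-.114,st+.006,.075),(149,122))])
shift("w2",[.4931,.1779,.04],[((-.114,st+.006,.075),(14,137)),((-.022,st+.03,.06),(75,285)),((-.02,.18,.046),(462,265))])
```

```text
tip rows, near edge x=+.011: [(0, [264.0, 201.0]), (0.013, [264.0, 208.0]), (0.02, [264.0, 213.0]), (0.03, [264.0, 220.0]), (0.04, [264.0, 228.0]), (0.05, [264.0, 237.0])]
w1 at0 [ -3.   1. -14.   6.  -1.   7.  -5.  -2. -18.   1.] shift [-0.0004 -0.0049  0.0115] res [ 6. -4. -3.  3. -1.  4.  5. -2. -8.  1.]
w2 at0 [-88.   7. -33.  24.  18.  31.] shift [-0.0017 -0.0079  0.0343] res [-10.   1.  14.  -6.  -2.   5.]
```

Run:
```python
from h import *
s=r.sense();print(s["finger_force"],s["gripper_width"])
r.move_l([.46,.10,.040],.12);r.wait(.1);f0=r.sense()["ft_force"]
z=.04
while z>-.03:
    z-=.002; r.move_l([.46,.10,z],.04); s=r.sense(); f=s["ft_force"]-f0
    if f[2]>4: break
print(z,s["tool_pos"].round(4),f.round(1),s["clock"])
```

```text
0.0 -2.3549380688710848e-05
-0.018000000000000023 [ 0.4601  0.1    -0.0164] [-6.3 -2.3 19.9] 25.8667
```

Run:
```python
from h import *
P=lambda y,z=.0165:[.4905+.015*y,y,z]
r.move_l([.46,.10,.07],.2);r.move_l(P(-.02,.07),.25);r.move_l(P(-.02),.15)
f0=np.mean([(r.wait(.02),r.sense()["ft_force"])[1] for _ in range(4)],0)
r.move_l(P(.10),.1);s=r.sense();print("pushing",(s["ft_force"]-f0).round(2))
r.move_l(P(.183),.1);k=r.get_calibration("wrist")
im=r.read_camera("top");cv2.imwrite("pics/t6.png",im[:,:,::-1])
y=.183;pk=0;yp=y
while y<.225:
    y+=.002; r.move_l(P(y),.04); f=-(r.sense()["ft_force"]-f0)[1]; print(round(y,3),f.round(1),end="; ")
    if f>pk: pk,yp=f,y
    if f>11 or (pk>3.5 and f<1.3 and y>=yp+.0035): break
print(r.sense()["clock"])
```

```text
pushing [-0.17 -0.24 -0.19]
0.185 0.8; 0.187 0.6; 0.189 -0.2; 0.191 -0.0; 0.193 -0.7; 0.195 0.2; 0.197 4.9; 0.199 3.6; 0.201 0.2; 32.3083
```

Run:
```python
from h import *
P=lambda y,z=.0165:[.4905+.015*y,y,z]
y=.201
for y in(.2022,.2034):
    r.move_l(P(y),.04); r.wait(.05);f=r.sense()["ft_force"];print(y,f.round(1))
    if f[1]<-4: break
im=r.read_camera("wrist");im2=r.read_camera("scene")
r.move_l(P(y-.012),.1)
r.move_l([.44,y-.03,.12],.25)
k=r.get_calibration("wrist");im=r.read_camera("wrist")
for n,z in(("pin_top",.076),("clip",.04)):
    for b in r.boxes_of(n,"wrist")[:2]: print(n,np.round(b["rect"],1),round(b["p"],2),on_plane(k,b["rect"][:2],z).round(4))
print(pix(k,r.sense()["tool_pos"]))
h=np.zeros((600,800,3),np.uint8);h[:300,:400]=cv2.resize(im,(400,300));h[:300,400:800]=cv2.resize(im2[150:330,150:390],(400,300),interpolation=cv2.INTER_CUBIC)
t=r.read_camera("top");h[300:600,:]=cv2.resize(t[165:228,200:368],(800,300),interpolation=cv2.INTER_CUBIC)
cv2.imwrite("pics/c7.png",h[:,:,::-1]);print(r.sense()["clock"])
k=r.get_calibration("top")
for n,z in(("pin_top",.076),("clip",.04)):
    for b in r.boxes_of(n,"top")[:2]: print(n,np.round(b["rect"],1),round(b["p"],2),on_plane(k,b["rect"][:2],z).round(4))
```

```text
0.2022 [ 0.4 -0.5 -0.9]
0.2034 [-0.2  0.6 -0.1]
[263.13296658 217.96087711]
34.1
pin_top [248.6 196.2  11.5   6.4] 0.39 [0.5606 0.229  0.076 ]
```

View pics/c7.png

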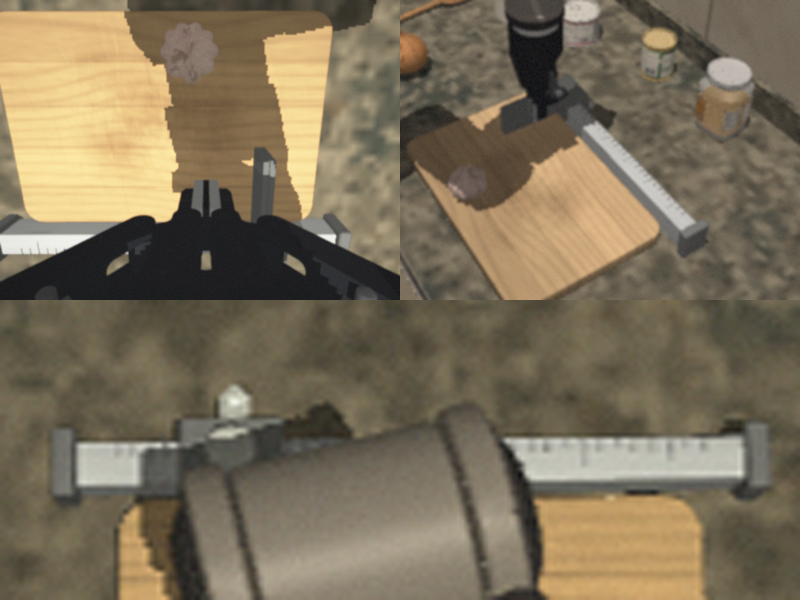

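Run:
```python
from h import *
r.move_l([.5605,.229,.09],.2);r.wait(.1)
f0=np.mean([(r.wait(.02),r.sense()["ft_force"])[1] for _ in range(4)],0)
im=r.read_camera("scene")
cv2.imwrite("pics/s8.png",im[:,:,::-1])
r.move_l([.5605,.229,.042],.12)
z=.042
while z>.020:
    z-=.002 if z<.04 else .003; r.move_l([.5605,.229,z],.04);s=r.sense();f=s["ft_force"]-f0;print(round(z,4),s["tool_pos"][2].round(4),f.round(1))
    if f[2]>16: break
print(s["clock"])
```

```text
0.039 0.0395 [-1.   0.2  0.5]
0.037 0.0374 [0.1 0.1 1.4]
0.035 0.0353 [2.1 1.2 3.5]
0.033 0.0332 [2.4 1.9 3.3]
0.031 0.031 [1.7 0.3 2.7]
0.029 0.0289 [2.3 0.8 2.8]
0.027 0.028 [-1.5 -0.5 10.5]
0.025 0.0278 [-4.2 -0.5 22.3]
37.8
```

Run:
```python
from h import *
r.wait(.1);r.move_l([.5605,.229,.09],.12);r.move_l([.45,.40,.2],.3)
t=r.read_camera("top");s=r.read_camera("scene")
h=np.zeros((600,800,3),np.uint8);h[:300]=cv2.resize(t[165:228,200:368],(800,300),interpolation=cv2.INTER_CUBIC);h[300:,:400]=cv2.resize(s[150:330,150:390],(400,300),interpolation=cv2.INTER_CUBIC);h[300:,400:]=cv2.resize(s[180:255,210:310],(400,300),interpolation=cv2.INTER_CUBIC)
cv2.imwrite("pics/c9.png",h[:,:,::-1]);print(r.sense()["clock"])
```

```text
39.6167
```

View pics/c9.png

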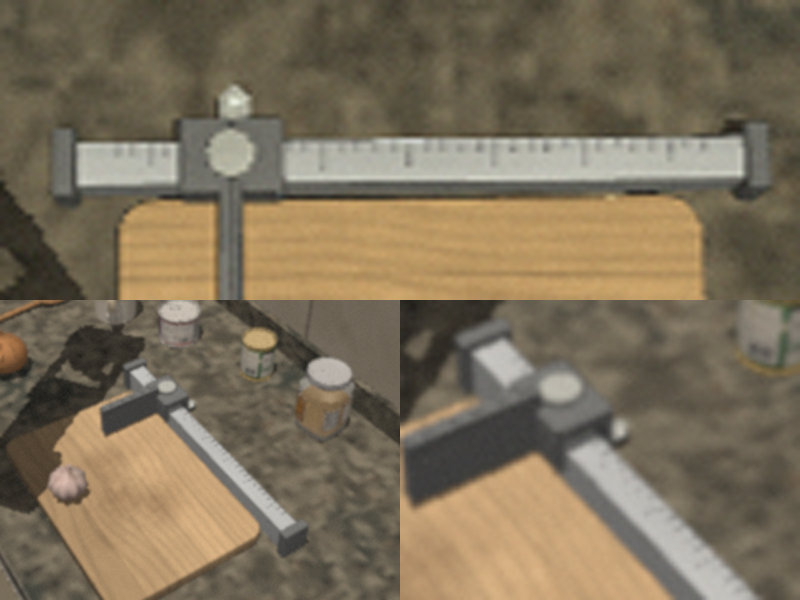

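```bash
python3 -c "
from station import r
print(r.close_job())"
```

```text
the job is handed in; nothing more can be done
None
```

I pushed the stop left until it snapped into the clip's notch, pressed the lock pin its full 10 mm and handed the job in at about 40 s, with the arm clear; the result hasn't been reported back. My first two passes missed the paddle because the fingertips sit about 38 mm higher than reported, so I touched the board to measure that and corrected for it. The last pictures show the stop over the clip (to about 2 mm) and the garlic, tin and jar where they stood; the onion is only partly in view there, and the arm never went near it.

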